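# Open the locked scissors box with its key

## Task

The craft session is about to start: open the blue scissors box. Lift the red-headed key up and off its hook on the wooden key rack, push it fully home in the keyhole on the box's sloping front without forcing it, and turn it clockwise until the sprung lid jumps up. Leave the key in the lock and the other two keys hanging where they are.

Things in the scene. Friction and masses are not known exactly. Their poses are not given: they have to be found in the camera images.
- key_red: The key to use, on one of the three hooks. Red plastic head 32 mm wide (own y, parallel sides to z=+36), 9 thick (x), 41 tall (z=0..+41); below it a steel shank 6 across ending in a tapered pilot pin at z=-34, with two flat wings (the bit), 16 mm over both (y), 4 thick (x), at z=-17..-26. Same when turned half round. z up, origin at the middle of the head's underside. 30 g.
- key_red_tip (a point): End of the red key's pilot pin, 34 mm below its origin along its own z; axes as the key's.
- key_red_hole (a point): Point in the red key's hanging hole, 34 mm above its origin; on the hook rod's axis while it hangs. The hole is 22 mm wide (y) and spans z=+14..+36 mm of the key, its top a shallow peak.
- key_blue: A key of another lock, blue head, same shape as the red one, hanging on another hook; it stays there.
- key_blue_hole (a point): Point in the blue key's hanging hole, 34 mm above its origin.
- key_yellow: A key of another lock, yellow head, same shape as the red one, hanging on another hook; it stays there.
- key_yellow_hole (a point): Point in the yellow key's hanging hole, 34 mm above its origin.
- key_rack: Fixed wooden key rack: foot 86 x 262 x 14 mm, back board 250 mm wide, up to 152 mm above the table, its front face 13 mm behind the origin. The hooks point along its own -x (its front); y along the board to the left, z up. Hooks at y=+80, 0, -80 mm, seats 32 mm in front of the origin. Origin at table height.
- hook_left (a point): Left brass J hook, 5 mm rod: its seat on the rod's axis, 128 mm above the table, 45 mm in front of the board; axes as the rack's. 14 mm in front of the seat the rod turns up to a tip that tops out 10.5 mm above the rod's axis: a key must rise 10 to 16 mm from hanging before it can be drawn off along the rack's -x.
- hook_middle (a point): Seat of the middle hook, the same shape as the left one.
- hook_right (a point): Seat of the right hook, the same shape as the left one.
- scissors_box: Fixed blue steel box, 160 mm deep (x), 204 wide (y). Front wall 52 mm high; behind it a deck 65 mm deep rises at 0.48 rad to 86 mm; then the flat lid, 90 mm high. Its front faces its own -x. Origin at table height under its middle.
- keyhole (a point): Mouth of the keyhole in the steel plate on the sloping deck, 69 mm above the table. z points out, square to the deck (0.48 rad off vertical, toward the box's front), x up the slope, y left. Key goes in along -z, its width along y: slot 19.4 (y) x 7.4 mm (x), 9.2 mm square in the middle, plate 5 mm thick. Home, the pin stands on a floor 30 mm below the mouth, the head 4 mm clear of the plate.
- barrel_mouth (a point): Where the lock's hidden barrel begins, on the keyhole's axis 15 mm below its mouth: a fork 8.4 mm wide that must take the bit. The barrel has been left up to 0.55 rad either way of the slot, unseen. If it is more than about 0.25 rad off, the key stops 7 mm short, the bit then free to turn below the plate: feel for the angle, pressing lightly, where it drops home. It turns against 0.05 N m.
- box_lid (a joint): Opening angle of the box's lid in rad: 0 shut, springs open to 0.62 once the key has turned the barrel about 0.8 rad clockwise (seen looking down on the deck) from the slot; the key then stands about 1.0 rad round, and meets a stop near 1.4 rad. Hinge along the box's rear top edge.

How it is judged:
By the outcome, as a careful person would: the job done as asked, in the order asked, and still so for the second after the job is handed in, with the robot touching nothing.
It also fails if it takes over 64 s, if anything falls off the work surface, if the arm or the gripper's body presses on something with over 40 N, if the wrist force passes 120 N, or if a joint passes its speed limit or range.

## Robot

A 6-joint arm with a two-finger parallel gripper is mounted at the origin on a cart in front of the work surface, level with it; the furniture and walls round the work are solid. World frame = base frame: x ahead of the robot, y to its left, z up, the work surface at z = 0. Lengths are in mm, angles in rad, forces in N, time in s.
With the tool pointing down it reaches from about 350 to 975 mm from the base axis. Payload 7.1 kg.
Tool frame: the origin (TCP) lies on the front face of the gripper's body, between the roots of the fingers; the fingertips stand 80 mm ahead of it and the grasp point (between the pads) lies 61 mm ahead of it; z points along the fingers, y is the line along which they close (so a half turn about z gives the same grasp; the last joint's range is limited). The gripper opens to 88 mm and grips with 3 to 60 N. Pads are 20 mm wide; open, the fingers measure 115 mm over their backs; the gripper's body (75 mm by 178 mm) begins 61 mm behind the grasp point.
Start: joints at [-1.135, 0.423, 1.63, -0, 1.089, -0.019], TCP at [274.566, -561.444, 302.675] pointing down, gripper open.
Joint ranges: [-3, 3], [-0.9, 2.11], [0.09, 2.58], [-1.31, 4.45], [0.11, 2.69], [-2.54, 2.54]. Speed limits (rad/s): [2.39, 2.39, 3.01, 3.14, 3.14, 3.14].

## Interface

Orientations are given as a rotation vector (axis times angle).
In Python, from workcell import readout, vision, close_job gives the robot as it stands.
- The arm moves only by the tool servo_tool, never from a script. Its argument "plan" is a list that holds one entry, the list of rows, each a list of 7 numbers: the gripper command: -1 is fully open, 1 is shut, values between are in proportion, then the shift along the world's x, y, z in units of 40 mm (1.0 is 40 mm), then the turn, a rotation vector about the world's x, y, z in units of 5 degrees (1.0 is 5 degrees). A call has 1 to 5 rows; each row shifts and turns the commanded pose from where the row before left it; what a row does not reach is not made up. A row lasts 1/12 s, in which the tool goes at most 41.7 mm and 7.16 degrees, less where a joint would pass 70% of its speed; a pose out of reach is approached as far as the arm can. A call is refused whole if a number of a shift passes 1 or a number of a turn 1, either way. A call with a gripper value outside its range is refused whole. The fingers move at their own pace and stop on an object; the grip force is fixed at half the most. Time passes only in rows, so rows that do not move let the fingers close. It gives the time, the measured TCP pose, the force, the opening and the grip force at its end, in the units of the state.
- readout.get_obs(): the state, without advancing time (a new reading comes with each control period).
- vision.get_image(name): name is "side" or "top"; returns the picture (480x640x3 uint8, red, green, blue); there is no depth.
- vision.camera_params(name): a dict with "fx", "fy", "cx", "cy" (pixels), "rvec" (rotation vector, rad) and "tvec" (3), from world to camera coordinates, as OpenCV has them. Camera axes: x right, y down, z forward; pixel columns grow to the right and rows downward; lengths in mm; the calibration is good to about 2 mm. A picture is of the moment at which its call begins. camera_params takes no time and is no camera call.
- close_job(): hands the job in; it is judged then, once.
The state is a dict: "t": time; "qpos": joint angles; "qvel": joint speeds; "joint_torque": joint torques, N m; "ee_pos": TCP position; "orientation": TCP orientation; "ft_force": force on the tool from outside, world axes, zero at the start; "moment": the same for the moment, N m; "width": finger opening in mm; "grasp_force": force on a finger pad.
Only numpy, scipy, OpenCV 4.12 (cv2) and the standard library are available. Lean on these libraries where they do the work, as an engineer would, in place of code of your own. Each camera call takes 0.05 s, during which the arm holds its last target. There are 200 camera calls.

## Working session

There is one attempt and no reset: what is moved stays moved. The work goes in short steps, Python scripts to look and compute and a tool call to move; the robot and the scene stay as the last step left them, time stands still between calls to the robot, and variables do not carry over. Pictures are saved under pics/ and viewed, at most 10 in all, crops included, and the job is handed in when it is done.

Besides the shell and the picture viewer there is one more tool, called by a JSON object that holds its "op" and its "data". servo_tool: Moves the arm, as the interface text tells. Its arguments: {"type":"object","properties":{"plan":{"type":"array"}},"required":["plan"]}

```bash
mkdir -p pics
python3 - <<'E'
from workcell import readout, vision
import cv2,json
print(readout.get_obs())
for n in("side","top"):
    im=vision.get_image(n); cv2.imwrite(f"pics/{n}0.png",im[:,:,::-1]); print(n,vision.camera_params(n))
E
```

```text
{'t': 0.0, 'qpos': array([-1.13500787e+00,  4.23857949e-01,  1.63071706e+00, -6.59740232e-06,
        1.08859680e+00, -1.89994240e-02]), 'qvel': array([-4.46346479e-04, -5.65394424e-04, -6.90423744e-04,  6.58329934e-04,
       -4.35739742e-04, -2.60061394e-06]), 'joint_torque': array([-1.38742609e-03, -5.44643998e+01, -2.73664194e+01,  6.43908768e-02,
        2.28157116e-02, -1.20898885e-04]), 'ee_pos': array([ 274.3769948 , -561.05231627,  301.88029065]), 'orientation': array([-3.05921413e+00, -7.07895158e-01,  5.21919361e-04]), 'ft_force': array([ 0.15318145,  0.19630786, -0.54128009]), 'moment': array([ 0.01857844,  0.04003971, -0.04656277]), 'grasp_force': 0.0, 'width': 87.94198552731768}
side {'fx': 468.0551415126451, 'fy': 468.0551415126451, 'cx': 316.99235124522534, 'cy': 234.2486994712763, 'rvec': array([ 0.34820103, -2.69626739,  1.34495749]), 'tvec': array([533.23836322, 145.66461362, 949.1325927 ])}
top {'fx': 452.18673564822257, 'fy': 452.18673564822257, 'cx': 317.31781761102343, 'cy': 236.21087772146052, 'rvec': array([ 2.132021  , -2.1267363 ,  0.22109769]), 'tvec': array([ 57.90580541, 553.4609498 , 863.31851745])}
```

View pics/side0.png

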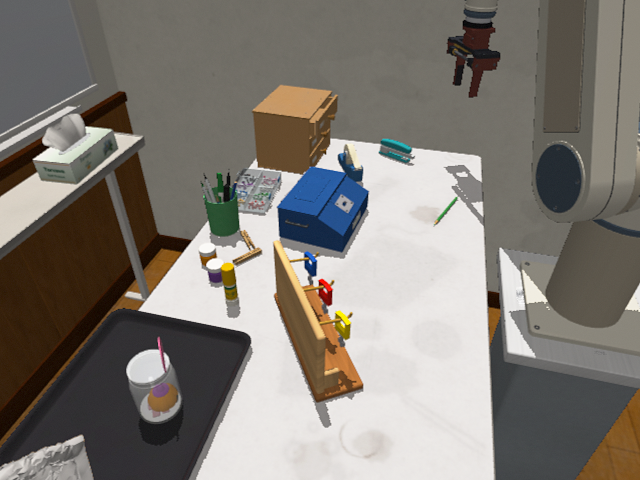

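View pics/top0.png

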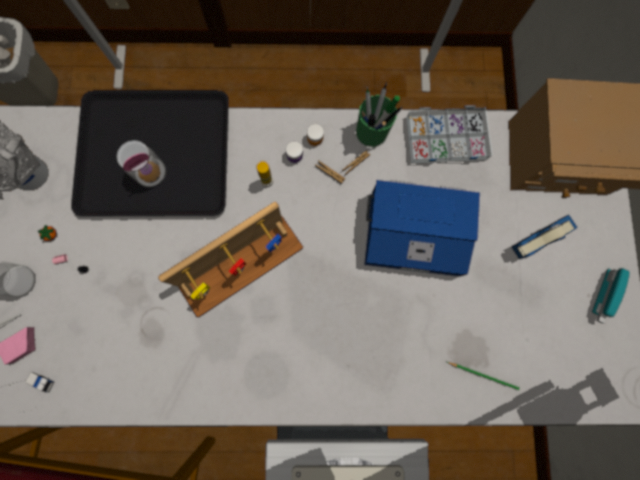

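Side view: yellow key at (343,325), red at (326,292), blue at (311,264), with the keyhole plate at (345,203). Top view: red at (237,267), keyhole at (420,251). Red is on the middle hook. Next I'll enlarge these areas.

Run:
```python
import cv2,numpy as np
s=cv2.imread('pics/side0.png');t=cv2.imread('pics/top0.png')
def c(im,x,y,w,h,k): return cv2.resize(im[y:y+h,x:x+w],None,fx=k,fy=k,interpolation=cv2.INTER_CUBIC)
cv2.imwrite('pics/rack.png',np.hstack([c(s,270,235,100,165,3.6),c(t,155,195,110,165,3.6)][:1]+[c(t,155,200,150,120,2.9).copy()] ) if 0 else c(s,270,235,100,165,3.6))
a=c(s,270,235,100,170,3.5);b=c(t,155,198,150,122,2.9)
W=np.zeros((600,800,3),np.uint8);W[:595,:350]=a;W[:b.shape[0],355:355+b.shape[1]]=b
cv2.imwrite('pics/rack.png',W)
a=c(s,275,165,100,85,4);b=c(t,360,175,125,105,3.2);W=np.zeros((600,800,3),np.uint8);W[:340,:400]=a;W[:336,400:800]=b
d=c(s,330,190,32,26,8);e=c(t,404,238,32,26,8);W[345:345+208,:256]=d;W[345:345+208,400:656]=e
cv2.imwrite('pics/box.png',W)
```

```text
(no output)
```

View pics/rack.png

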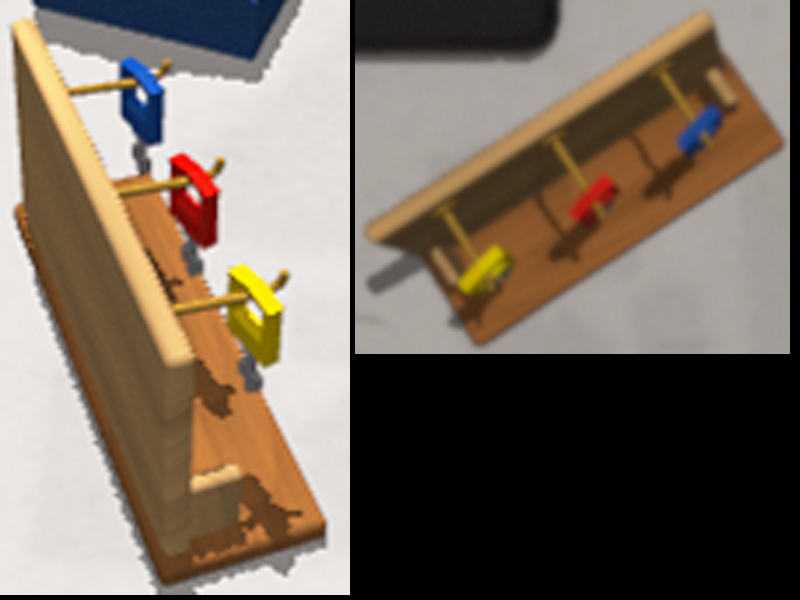

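View pics/box.png

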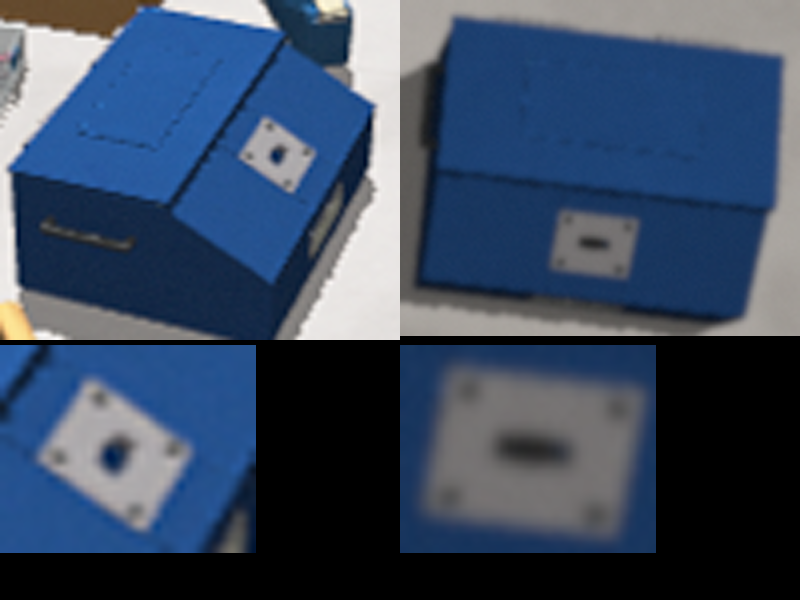

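The crops give the plate screws, box corners, rack board and foot corners, hook tips and key heads. I'll fit both poses to the given geometry.

```bash
cat > h.py <<'E'
import numpy as np,cv2
from scipy.optimize import least_squares
from scipy.spatial.transform import Rotation as R
from workcell import readout, vision
C={n:vision.camera_params(n) for n in("side","top")}
def proj(n,P):
    c=C[n];K=np.array([[c['fx'],0,c['cx']],[0,c['fy'],c['cy']],[0,0,1]])
    return cv2.projectPoints(np.atleast_2d(np.float64(P)),c['rvec'],c['tvec'],K,None)[0][:,0]
def tri(ps,pt):
    f=lambda X:np.r_[proj('side',X)[0]-ps,proj('top',X)[0]-pt]
    s=least_squares(f,[600,0,80]);return s.x,s.fun
def place(p,P): return R.from_euler('z',p[2]).apply(np.atleast_2d(np.float64(P)))+[p[0],p[1],0]
def fit(obs,x0):
    def f(p): return np.concatenate([(proj(n,place(p,P))[0]-u) for n,P,u in obs])
    s=least_squares(f,x0,loss='soft_l1',x_scale=[100,100,1]);return s.x,f(s.x).reshape(-1,2)
E
python3 - <<'E'
from h import *
np.set_printoptions(precision=2,suppress=True)
side=cv2.imread('pics/side0.png');top=cv2.imread('pics/top0.png')
def px(o,k,l): return [( o[0]+(x+.5)/k-.5,o[1]+(y+.5)/k-.5) for x,y in l]
kh=[-47.3,0,69]
B=[('side',kh,(344.2,203.1)),('top',kh,(420.2,250.9))]
for P,u in zip([(-80,102,52),(-80,-102,52),(-80,102,0),(-15,102,88),(80,102,90),(80,-102,90),(-15,-102,90)],px((275,165),4,[(275,283),(375,103),(272,338),(170,207),(12,170),(140,8),(290,43)])):B.append(('side',P,u))
for P,u in zip([(-80,102,52),(-80,-102,52),(80,102,90),(80,-102,90),(-15,102,90),(-15,-102,90)],px((360,175),3.2,[(18,285),(345,317),(55,17),(382,57),(40,173),(375,208)])):B.append(('top',P,u))
p,r=fit(B,[650,-150,0]);print('box',p,'\n',r.T,'kh',place(p,kh),'tri',tri((344.2,203.1),(420.2,250.9)))
cen={}
for n,im in(('side',side),('top',top)):
    h=cv2.cvtColor(im,cv2.COLOR_BGR2HSV)
    roi=(slice(235,360),slice(290,365)) if n=='side' else (slice(220,310),slice(180,300))
    for c,m in(('r',cv2.inRange(h,(172,150,80),(180,255,255))|cv2.inRange(h,(0,200,80),(4,255,255))),('y',cv2.inRange(h,(25,180,100),(35,255,255))),('b',cv2.inRange(h,(108,200,120),(125,255,255)))):
        y,x=np.nonzero(m[roi]);cen[n,c]=(x.mean()+roi[1].start,y.mean()+roi[0].start);print(n,c,len(x),cen[n,c])
for c in 'ryb': print(c,*tri(cen['side',c],cen['top',c]))
T=[]
for y,P in((0,'r'),(80,'y'),(-80,'b')):
    T.append(('side',(-32,y,114.5),cen['side',P]))
for P,u in zip([(13,125,152),(13,-125,152),(13,80,128),(13,0,128),(13,-80,128)],px((155,198),2.9,[(23,247),(363,30),(88,210),(198,137),(305,68)])):T.append(('top',P,u))
for P,u in zip([(-46,-80,138),(-46,0,138),(-46,80,138)],px((270,235),3.5,[(167,64),(221,161),(286,273)])):T.append(('side',P,u))
p,r=fit(T,[600,200,.5]);print('rack',p,'\n',r.T,place(p,[(-32,0,128),(-32,80,128)]))
E
```

```text
box [ 567.91 -150.27   -0.11] 
 [[ 0.26  0.27  0.31  0.47  0.17 -0.47  0.26  1.15 -1.77  1.45  0.41 -0.3
  -0.54  0.08 -0.58]
 [-0.01  0.19  0.3   0.52  4.52  0.01 -0.15 -0.03 -2.12 -1.14  0.54  0.84
   0.02 -1.56 -0.52]] kh [[ 520.91 -144.95   69.  ]] tri (array([ 521.33, -144.38,   69.23]), array([ 0.05,  0.01, -0.  , -0.04]))
side r 202 (np.float64(325.24257425742576), np.float64(292.08415841584156))
side y 255 (np.float64(342.6392156862745), np.float64(324.843137254902))
side b 47 (np.float64(310.3191489361702), np.float64(256.82978723404256))
top r 98 (np.float64(236.79591836734693), np.float64(266.2244897959184))
top y 128 (np.float64(199.2890625), np.float64(290.6328125))
top b 30 (np.float64(273.43333333333334), np.float64(241.8))
r [483.09 209.45 115.26] [-0.41 -0.09  0.04  0.45]
y [437.89 276.2  116.17] [-0.39 -0.07  0.03  0.45]
b [527.57 141.42 130.38] [ 0.05  0.01 -0.01 -0.05]
rack [509.22 226.28   0.59] 
 [[-0.06 -0.23  0.01 -2.68 -0.41  0.73  0.34  0.14  0.1   0.26 -0.21]
 [-0.16 -0.08  6.77 -0.17 -2.11 -0.08  0.92  1.1  -0.63 -0.5  -0.16]] [[482.71 208.35 128.  ]
 [437.9  274.62 128.  ]]
```

Box keyhole is at (521,-145,69), yaw -0.11. Red key is at (483,209), rack yaw 0.59. Both heights match what they should be. I'm moving above the red key with the fingers pre-set to 60 mm.

{"op": "servo_tool", "data": {"plan": [[[-0.36,0.13,0.48,-0.04,0,0,0.94],[-0.36,0.13,0.48,-0.04,0,0,0.94],[-0.36,0.13,0.48,-0.04,0,0,0.94],[-0.36,0.13,0.48,-0.04,0,0,0.94],[-0.36,0.13,0.48,-0.04,0,0,0.94]]]}}

```text
t: 0.52
ee_pos: [300.5, -464.4, 294.2]
orientation: [-2.849, -1.322, 0.0]
ft_force: [0.3, -0.7, 0.1]
width: 60.9
grasp_force: 0.0
```

{"op": "servo_tool", "data": {"plan": [[[-0.36,0.13,0.48,-0.04,0,0,0.94],[-0.36,0.13,0.48,-0.04,0,0,0.94],[-0.36,0.13,0.48,-0.04,0,0,0.94],[-0.36,0.13,0.48,-0.04,0,0,0.94],[-0.36,0.13,0.48,-0.04,0,0,0.94]]]}}

```text
t: 0.93
ee_pos: [326.6, -368.4, 286.4]
orientation: [-2.52, -1.875, 0.0]
ft_force: [-0.1, 1.4, -0.2]
width: 59.9
grasp_force: 0.0
```

{"op": "servo_tool", "data": {"plan": [[[-0.36,0.13,0.48,-0.04,0,0,0.94],[-0.36,0.13,0.48,-0.04,0,0,0.94],[-0.36,0.13,0.48,-0.04,0,0,0.94],[-0.36,0.13,0.48,-0.04,0,0,0.94],[-0.36,0.13,0.48,-0.04,0,0,0.94]]]}}

```text
t: 1.35
ee_pos: [352.5, -272.4, 278.4]
orientation: [-2.086, -2.349, -0.0]
ft_force: [-0.1, -0.3, -0.3]
width: 59.6
grasp_force: 0.0
```

{"op": "servo_tool", "data": {"plan": [[[-0.36,0.13,0.48,-0.04,0,0,0.94],[-0.36,0.13,0.48,-0.04,0,0,0.94],[-0.36,0.13,0.48,-0.04,0,0,0.94],[-0.36,0.13,0.48,-0.04,0,0,0.94],[-0.36,0.13,0.48,-0.04,0,0,0.94]]]}}

```text
t: 1.77
ee_pos: [378.5, -176.4, 270.5]
orientation: [-1.564, -2.724, 0.0]
ft_force: [-0.2, -0.7, -0.2]
width: 59.7
grasp_force: 0.0
```

{"op": "servo_tool", "data": {"plan": [[[-0.36,0.13,0.48,-0.04,0,0,0.94],[-0.36,0.13,0.48,-0.04,0,0,0.94],[-0.36,0.13,0.48,-0.04,0,0,0.94],[-0.36,0.13,0.48,-0.04,0,0,0.94],[-0.36,0.13,0.48,-0.04,0,0,0.94]]]}}

```text
t: 2.18
ee_pos: [404.5, -80.4, 262.5]
orientation: [-0.976, -2.986, 0.0]
ft_force: [0.2, -0.2, -0.1]
width: 59.7
grasp_force: 0.0
```

{"op": "servo_tool", "data": {"plan": [[[-0.36,0.13,0.48,-0.04,0,0,0.94],[-0.36,0.13,0.48,-0.04,0,0,0.94],[-0.36,0.13,0.48,-0.04,0,0,0.94],[-0.36,0.13,0.48,-0.04,0,0,0.94],[-0.36,0.13,0.48,-0.04,0,0,0.94]]]}}

```text
t: 2.6
ee_pos: [430.5, 15.6, 254.4]
orientation: [-0.348, -3.122, 0.0]
ft_force: [-0.1, 0.5, -0.0]
width: 59.4
grasp_force: 0.0
```

{"op": "servo_tool", "data": {"plan": [[[-0.36,0.13,0.48,-0.04,0,0,0.94],[-0.36,0.13,0.48,-0.04,0,0,0.94],[-0.36,0.13,0.48,-0.04,0,0,0.94],[-0.36,0.13,0.48,-0.04,0,0,0.94],[-0.36,0.13,0.48,-0.04,0,0,0.94]]]}}

```text
t: 3.02
ee_pos: [456.5, 111.5, 246.4]
orientation: [0.296, -3.127, 0.0]
ft_force: [-0.3, -0.2, 0.8]
width: 59.7
grasp_force: 0.0
```

{"op": "servo_tool", "data": {"plan": [[[-0.36,0.13,0.48,-0.04,0,0,0.94],[-0.36,0.13,0.48,-0.04,0,0,0.94],[-0.36,0.13,0.48,-0.04,0,0,0.94],[-0.36,0.13,0.48,-0.04,0,0,0.94],[-0.36,0.13,0.48,-0.04,0,0,0.94]]]}}

```text
t: 3.43
ee_pos: [482.5, 207.5, 238.3]
orientation: [0.926, -3.001, 0.0]
ft_force: [-0.6, -0.4, 0.5]
width: 59.6
grasp_force: 0.0
```

```bash
cat >> h.py <<'E'
def st():
    o=readout.get_obs();r=R.from_rotvec(o['orientation']);M=r.as_matrix();np.set_printoptions(precision=3,suppress=True)
    print('t',round(o['t'],2),'p',o['ee_pos'],'q',o['qpos'],'F',o['ft_force'],'M',o['moment'],'w',round(o['width'],1),'g',round(o['grasp_force'],1))
    print('ydeg',np.degrees(np.arctan2(M[1,1],M[0,1])),'z',M[:,2]);return o,r
E
python3 -c "
from h import *
st()"
```

```text
t 3.43 p [482.508 207.496 238.29 ] q [ 0.383  0.368  1.898 -0.     0.877 -1.786] F [-0.626 -0.359  0.504] M [ 0.154 -0.049 -0.012] w 59.6 g 0.0
ydeg 124.2976034520672 z [-0.001 -0.    -1.   ]
```

{"op": "servo_tool", "data": {"plan": [[[-0.36,0,0.03,-0.4,0,0,0],[-0.36,0,0,-0.4,0,0,0],[-0.36,0,0,-0.4,0,0,0],[-0.36,0,0,-0.25,0,0,0],[-0.36,0,0,0,0,0,0]]]}}

```text
t: 3.85
ee_pos: [481.3, 207.3, 178.6]
orientation: [0.919, -3.0, 0.001]
ft_force: [-0.6, -0.8, -0.3]
width: 59.3
grasp_force: 0.0
```

Run:
```python
from h import *
st()
W=[]
for n,(x,y) in(('side',(270,200)),('top',(175,210))):
    im=vision.get_image(n)[:,:,::-1];cv2.imwrite(f'pics/{n}1.png',im);W.append(cv2.resize(im[y:y+130,x:x+100],None,fx=4,fy=4,interpolation=cv2.INTER_CUBIC))
cv2.imwrite('pics/pre.png',np.hstack(W))
```

```text
t 3.85 p [481.348 207.293 178.602] q [ 0.384  0.463  1.93   0.     0.753 -1.781] F [-0.58  -0.781 -0.311] M [ 0.121 -0.048  0.027] w 59.3 g 0.0
ydeg 124.0595824554966 z [-0.004 -0.002 -1.   ]
```

View pics/pre.png

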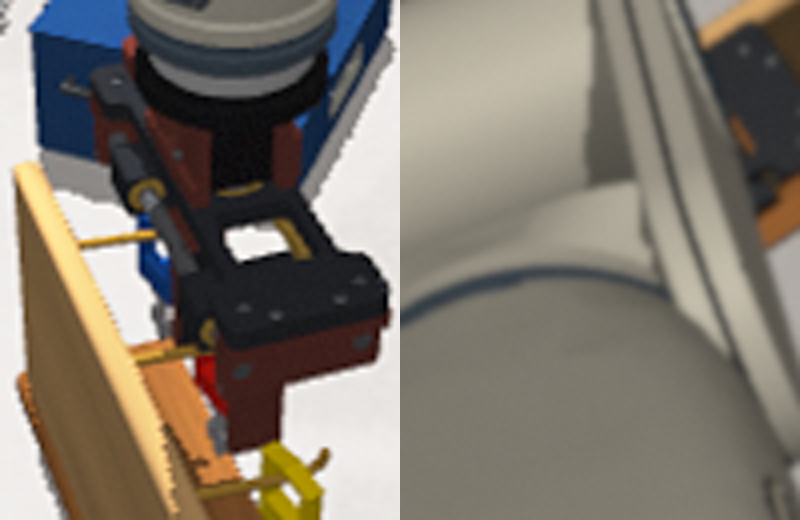

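The fingers straddle the red head: the near finger is at (228–280, 360–450) in the side crop, with the red key behind it. The top view is blocked by the arm. I'll shift slightly and close.

{"op": "servo_tool", "data": {"plan": [[[-0.36,0.03,0.03,0,0,0,0],[0.3,0,0,0,0,0,0],[1,0,0,0,0,0,0],[1,0,0,0,0,0,0],[1,0,0,0,0,0,0]]]}}

```text
t: 4.37
ee_pos: [483.9, 209.0, 181.1]
orientation: [-0.92, 3.003, 0.0]
ft_force: [1.0, -0.4, -0.4]
width: 36.4
grasp_force: 0.0
```

{"op": "servo_tool", "data": {"plan": [[[1,0,0,0,0,0,0],[1,0,0,0,0,0,0],[1,0,0,0,0,0,0],[1,0,0,0,0,0,0]]]}}

```text
t: 4.7
ee_pos: [483.9, 209.0, 180.9]
orientation: [-0.92, 3.004, -0.0]
ft_force: [-0.3, -0.2, 3.1]
width: 32.2
grasp_force: 30.0
```

```bash
python3 -c "
from h import *
st()"
```

```text
t 4.7 p [483.872 208.982 180.882] q [ 0.385  0.461  1.924 -0.     0.755 -1.78 ] F [-0.333 -0.216  3.089] M [ 0.036 -0.025 -0.026] w 32.2 g 30.0
ydeg 124.0595231507483 z [ 0.  0. -1.]
```

{"op": "servo_tool", "data": {"plan": [[[1,0,0,0.1,0,0,0],[1,0,0,0.125,0,0,0],[1,0,0,0.1,0,0,0],[1,0,0,0,0,0,0],[1,0,0,0,0,0,0]]]}}

```text
t: 5.12
ee_pos: [483.9, 209.0, 194.1]
orientation: [-0.92, 3.003, 0.0]
ft_force: [-0.0, -0.6, -0.1]
width: 32.5
grasp_force: 30.0
```

{"op": "servo_tool", "data": {"plan": [[[1,-0.1,-0.067,0,0,0,0],[1,-0.15,-0.1,0,0,0,0],[1,-0.15,-0.1,0,0,0,0]]]}}

```text
t: 5.37
ee_pos: [466.9, 197.8, 193.4]
orientation: [0.92, -3.003, 0.0]
ft_force: [1.1, -0.7, 0.5]
width: 32.2
grasp_force: 30.0
```

```bash
python3 -c "
from h import *
st()"
```

```text
t 5.37 p [466.887 197.804 193.374] q [ 0.377  0.417  1.962 -0.     0.763 -1.788] F [ 1.056 -0.661  0.467] M [ 0.086 -0.14   0.055] w 32.2 g 30.0
ydeg 124.06481444062923 z [-0.001 -0.    -1.   ]
```

{"op": "servo_tool", "data": {"plan": [[[1,-0.3,-0.2,0,0,0,0],[1,-0.3,-0.2,0,0,0,0],[1,-0.3,-0.2,0,0,0,0]]]}}

```text
t: 5.62
ee_pos: [430.4, 173.5, 193.4]
orientation: [0.92, -3.003, 0.0]
ft_force: [-1.3, 0.6, -0.9]
width: 32.3
grasp_force: 30.0
```

{"op": "servo_tool", "data": {"plan": [[[1,0.04,-0.52,0.06,0,0,-0.54],[1,0.04,-0.52,0.06,0,0,-0.54],[1,0.04,-0.52,0.06,0,0,-0.54],[1,0.04,-0.52,0.06,0,0,-0.54],[1,0.04,-0.52,0.06,0,0,-0.54]]]}}

```text
t: 6.03
ee_pos: [438.8, 69.1, 205.7]
orientation: [0.557, -3.091, 0.0]
ft_force: [0.7, 0.3, -0.3]
width: 32.5
grasp_force: 30.0
```

{"op": "servo_tool", "data": {"plan": [[[1,0.04,-0.52,0.06,0,0,-0.54],[1,0.04,-0.52,0.06,0,0,-0.54],[1,0.04,-0.52,0.06,0,0,-0.54],[1,0.04,-0.52,0.06,0,0,-0.54],[1,0.04,-0.52,0.06,0,0,-0.54]]]}}

```text
t: 6.45
ee_pos: [446.7, -34.8, 217.6]
orientation: [0.19, -3.135, -0.0]
ft_force: [0.4, 1.1, 0.4]
width: 32.4
grasp_force: 30.0
```

{"op": "servo_tool", "data": {"plan": [[[1,0.04,-0.52,0.06,0,0,-0.54],[1,0.04,-0.52,0.06,0,0,-0.54],[1,0.04,-0.52,0.06,0,0,-0.54],[1,0.04,-0.52,0.06,0,0,-0.54],[1,0.04,-0.52,0.06,0,0,-0.54]]]}}

```text
t: 6.87
ee_pos: [454.7, -138.6, 229.6]
orientation: [-0.18, -3.136, -0.0]
ft_force: [0.4, -0.1, 0.2]
width: 32.2
grasp_force: 30.0
```

{"op": "servo_tool", "data": {"plan": [[[1,0,0,0,-0.1,-0.91,0],[1,0,0,0,-0.1,-0.91,0],[1,0,0,0,-0.1,-0.91,0],[1,0,0,0,-0.1,-0.91,0],[1,0,0,0,-0.1,-0.91,0]]]}}

```text
t: 7.28
ee_pos: [454.7, -137.9, 229.7]
orientation: [0.155, 2.735, -0.032]
ft_force: [-0.0, 0.2, -0.9]
width: 32.6
grasp_force: 30.0
```

{"op": "servo_tool", "data": {"plan": [[[1,0,0,0,-0.1,-0.91,0],[1,0,0,0,0,0,0],[1,0,0,0,0,0,0]]]}}

```text
t: 7.53
ee_pos: [454.9, -136.8, 229.3]
orientation: [0.15, 2.677, -0.028]
ft_force: [0.5, 0.5, -0.2]
width: 32.3
grasp_force: 30.0
```

```bash
cat >> h.py <<'E'
psi=-.11;mouth=np.array([521.1,-144.7,69.1])
RB=R.from_euler('z',psi)*R.from_euler('y',-.48)  # keyhole frame axes
def rel():
    o,r=st();M=RB.as_matrix();t=r.as_matrix();tip=o['ee_pos']+120.9*t[:,2]
    print('tip in keyhole frame',M.T@(tip-mouth),'tool y in kh',M.T@t[:,1],'tool z in kh',M.T@t[:,2],'F kh',M.T@o['ft_force'],'M kh',M.T@o['moment'])
    # correction rotvec (deg) to aligned: tool y=+kh y, tool z=-kh z
    tgt=RB*R.from_matrix(np.diag([-1,1,-1.]));print('need rot deg',np.degrees((tgt*r.inv()).as_rotvec()))
    print('kh axes x,y,z in world',M.T);return o,r
E
python3 - <<'E'
from h import *
rel()
W=[]
for n,(x,y) in(('side',(290,110)),('top',(370,190))):
    im=vision.get_image(n)[:,:,::-1];cv2.imwrite(f'pics/{n}2.png',im);W.append(cv2.resize(im[y:y+125,x:x+100],None,fx=4,fy=4,interpolation=cv2.INTER_CUBIC))
cv2.imwrite('pics/pre2.png',np.hstack(W))
E
```

```text
t 7.53 p [ 454.927 -136.787  229.254] q [-0.375  0.233  2.227  0.479  0.264 -2.271] F [ 0.517  0.517 -0.221] M [ 0.076  0.076 -0.033] w 32.3 g 30.0
ydeg 83.63254553117756 z [ 0.442 -0.045 -0.896]
tip in keyhole frame [12.511  1.078 51.953] tool y in kh [0.003 1.    0.004] tool z in kh [-0.019  0.004 -1.   ] F kh [ 0.303  0.571 -0.407] M kh [ 0.044  0.084 -0.061]
need rot deg [-0.405 -1.069  0.062]
kh axes x,y,z in world [[ 0.882 -0.097  0.462]
 [ 0.11   0.994  0.   ]
 [-0.459  0.051  0.887]]
```

View pics/pre2.png

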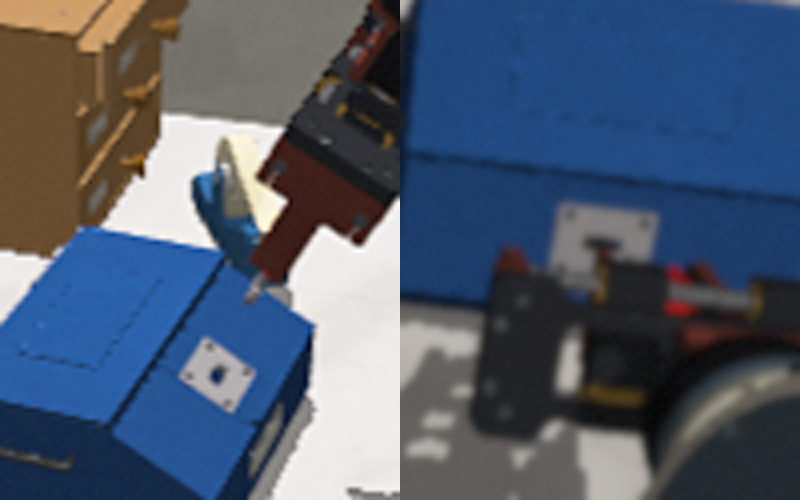

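The key is held in line with the tool, its tip near (250,297) in the side crop. The wrist is close to its q6 limit for searching counter-clockwise. The key is symmetric, so I'll turn the tool a half turn about the key axis.

{"op": "servo_tool", "data": {"plan": [[[1,0,0,0,-0.08,-0.21,0],[1,0,0,0,0.472,-0.052,-0.912],[1,0,0,0,0.472,-0.052,-0.912],[1,0,0,0,0.472,-0.052,-0.912],[1,0,0,0,0.472,-0.052,-0.912]]]}}

```text
t: 8.05
ee_pos: [456.8, -137.0, 229.9]
orientation: [0.624, 2.588, 0.081]
ft_force: [0.0, -0.9, 0.2]
width: 32.1
grasp_force: 30.0
```

{"op": "servo_tool", "data": {"plan": [[[1,0,0,0,0.472,-0.052,-0.912],[1,0,0,0,0.472,-0.052,-0.912],[1,0,0,0,0.472,-0.052,-0.912],[1,0,0,0,0.472,-0.052,-0.912],[1,0,0,0,0.472,-0.052,-0.912]]]}}

```text
t: 8.47
ee_pos: [456.8, -137.0, 229.9]
orientation: [1.192, 2.401, 0.223]
ft_force: [-0.5, -0.1, -0.2]
width: 32.2
grasp_force: 30.0
```

{"op": "servo_tool", "data": {"plan": [[[1,0,0,0,0.472,-0.052,-0.912],[1,0,0,0,0.472,-0.052,-0.912],[1,0,0,0,0.472,-0.052,-0.912],[1,0,0,0,0.472,-0.052,-0.912],[1,0,0,0,0.472,-0.052,-0.912]]]}}

```text
t: 8.88
ee_pos: [456.8, -137.0, 229.9]
orientation: [1.718, 2.103, 0.358]
ft_force: [-0.1, 0.2, 0.6]
width: 32.3
grasp_force: 30.0
```

{"op": "servo_tool", "data": {"plan": [[[1,0,0,0,0.472,-0.052,-0.912],[1,0,0,0,0.472,-0.052,-0.912],[1,0,0,0,0.472,-0.052,-0.912],[1,0,0,0,0.472,-0.052,-0.912],[1,0,0,0,0.472,-0.052,-0.912]]]}}

```text
t: 9.3
ee_pos: [456.8, -137.1, 229.9]
orientation: [2.183, 1.699, 0.481]
ft_force: [0.1, -0.1, -0.5]
width: 32.3
grasp_force: 30.0
```

{"op": "servo_tool", "data": {"plan": [[[1,0,0,0,0.472,-0.052,-0.912],[1,0,0,0,0.472,-0.052,-0.912],[1,0,0,0,0.472,-0.052,-0.912],[1,0,0,0,0.472,-0.052,-0.912],[1,0,0,0,0.472,-0.052,-0.912]]]}}

```text
t: 9.72
ee_pos: [456.8, -137.1, 229.9]
orientation: [2.567, 1.199, 0.588]
ft_force: [0.1, -0.5, -0.2]
width: 32.2
grasp_force: 30.0
```

{"op": "servo_tool", "data": {"plan": [[[1,0,0,0,0.472,-0.052,-0.912],[1,0,0,0,0.472,-0.052,-0.912],[1,0,0,0,0.472,-0.052,-0.912],[1,0,0,0,0.472,-0.052,-0.912],[1,0,0,0,0.472,-0.052,-0.912]]]}}

```text
t: 10.13
ee_pos: [456.8, -137.0, 229.9]
orientation: [2.849, 0.616, 0.671]
ft_force: [-0.5, -1.2, -1.7]
width: 32.4
grasp_force: 30.0
```

{"op": "servo_tool", "data": {"plan": [[[1,0,0,0,0.472,-0.052,-0.912],[1,0,0,0,0.472,-0.052,-0.912],[1,0,0,0,0.472,-0.052,-0.912],[1,0,0,0,0.472,-0.052,-0.912],[1,0,0,0,0.472,-0.052,-0.912]]]}}

```text
t: 10.55
ee_pos: [456.8, -137.1, 229.9]
orientation: [3.009, -0.034, 0.728]
ft_force: [-0.2, 0.6, -0.4]
width: 31.9
grasp_force: 30.0
```

{"op": "servo_tool", "data": {"plan": [[[1,0,0,0,0.472,-0.052,-0.912],[1,0,0,0,0,0,0],[1,0,0,0,0,0,0]]]}}

```text
t: 10.8
ee_pos: [456.6, -137.0, 229.8]
orientation: [3.023, -0.159, 0.735]
ft_force: [0.5, 0.0, 0.4]
width: 32.4
grasp_force: 30.0
```

```bash
sed -i 's/np.diag(\[-1,1,-1.\])/np.diag([1,-1,-1.])/' h.py; python3 -c "
from h import *
rel()"
```

```text
t 10.8 p [ 456.649 -137.036  229.842] q [-0.375  0.233  2.232  0.521  0.246  0.822] F [0.479 0.034 0.379] M [ 0.105  0.269 -0.008] w 32.4 g 30.0
ydeg -96.04809279142594 z [ 0.457 -0.049 -0.888]
tip in keyhole frame [16.316  0.658 51.649] tool y in kh [ 0.005 -1.    -0.001] tool z in kh [-0.003  0.001 -1.   ] F kh [0.594 0.086 0.118] M kh [ 0.063  0.278 -0.042]
need rot deg [ 0.052 -0.169 -0.254]
kh axes x,y,z in world [[ 0.882 -0.097  0.462]
 [ 0.11   0.994  0.   ]
 [-0.459  0.051  0.887]]
```

{"op": "servo_tool", "data": {"plan": [[[1,0.015,-0.005,-0.25,0,0,0],[1,0.015,-0.005,-0.25,0,0,0],[1,0.015,-0.005,-0.25,0,0,0],[1,0.015,-0.005,-0.25,0,-0.03,-0.05],[1,0,0,0,0,0,0]]]}}

```text
t: 11.22
ee_pos: [458.2, -137.5, 188.2]
orientation: [3.023, -0.168, 0.736]
ft_force: [-1.0, -0.3, 0.2]
width: 31.9
grasp_force: 30.0
```

Run:
```python
from h import *
o,r=rel()
W=[];M=RB.as_matrix();t=r.as_matrix();tip=o['ee_pos']+120.9*t[:,2]
for n,(x,y) in(('side',(315,165)),('top',(390,210))):
    im=vision.get_image(n)[:,:,::-1];cv2.imwrite(f'pics/{n}3.png',im);W.append(cv2.resize(im[y:y+60,x:x+50],None,fx=8,fy=8,interpolation=cv2.INTER_CUBIC))
    for nm,P in(('tip',tip),('mouth',mouth),('bit',tip+M[:,2]*12.5),('screw?',mouth)): print(n,nm,(proj(n,P)[0]-[x,y]+.5)*8-.5)
cv2.imwrite('pics/pre3.png',np.hstack(W))
```

```text
t 11.22 p [ 458.214 -137.484  188.234] q [-0.374  0.333  2.251  0.907  0.153  0.434] F [-1.029 -0.343  0.202] M [0.091 0.269 0.024] w 31.9 g 30.0
ydeg -96.34443206990073 z [ 0.457 -0.05  -0.888]
tip in keyhole frame [-1.434  0.277 14.002] tool y in kh [-0.001 -1.    -0.   ] tool z in kh [-0.002  0.    -1.   ] F kh [-0.781 -0.454  0.634] M kh [ 0.066  0.277 -0.007]
need rot deg [-0.042 -0.139  0.042]
kh axes x,y,z in world [[ 0.882 -0.097  0.462]
 [ 0.11   0.994  0.   ]
 [-0.459  0.051  0.887]]
side tip [264.496 280.796]
side mouth [238.435 308.289]
side bit [284.818 252.985]
side screw? [238.435 308.289]
top tip [254.611 354.805]
top mouth [246.271 331.364]
top bit [264.202 371.445]
top screw? [246.271 331.364]
```

View pics/pre3.png

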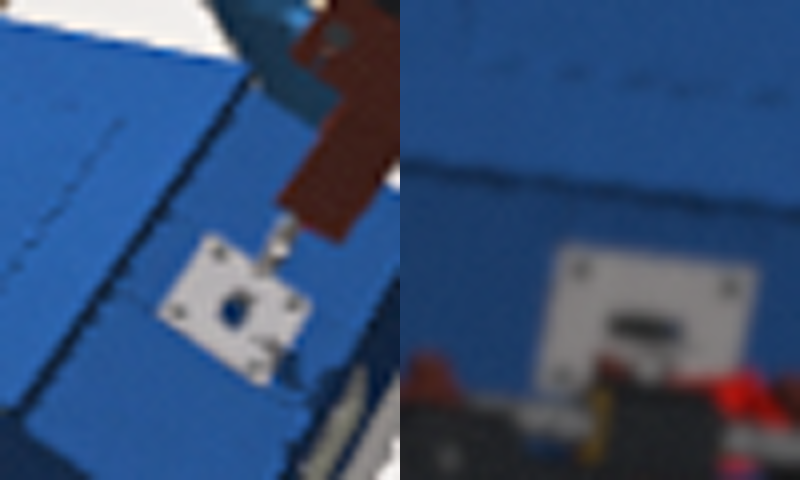

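The side crop shows the shank leaving the fingers at (285,225) and the pin ending at (262,270), just above the slot at (238,308). The top crop shows the slot at (645,326), with the pin barely visible. I need a closer look at the pin against the predicted axis.

Run:
```python
from h import *
o=readout.get_obs();r=R.from_rotvec(o['orientation']);t=r.as_matrix();p=o['ee_pos']
W=[];k=20
for n,(x,y) in(('side',(339,187)),('top',(410,244))):
    im=cv2.imread(f'pics/{n}3.png');w=cv2.resize(im[y:y+28,x:x+20],None,fx=k,fy=k,interpolation=cv2.INTER_CUBIC)
    w=cv2.convertScaleAbs(w,alpha=1.0 if n=='side' else 1.8)
    for L in np.arange(90,132,2): 
        u=(proj(n,p+L*t[:,2])[0]-[x,y]+.5)*k-.5; cv2.circle(w,(int(u[0]),int(u[1])),2,(0,255,0) if L!=120 else (0,255,255),-1)
    u=(proj(n,mouth)[0]-[x,y]+.5)*k-.5;cv2.circle(w,(int(u[0]),int(u[1])),3,(255,0,255),-1)
    for a in(0,1):
        print(n,'px/mm in crop, kh axis',a,(proj(n,mouth+RB.as_matrix()[:,a]*10)-proj(n,mouth))[0]/10*k)
    print((proj(n,p+120.9*t[:,2])[0]-[x,y]+.5)*k,'mouth',u)
    W.append(w)
cv2.imwrite('pics/pre4.png',np.hstack(W))
```

```text
side px/mm in crop, kh axis 0 [-6.87925135 -4.70741928]
side px/mm in crop, kh axis 1 [-2.62367621  4.29271742]
[178.60504445 251.92173318] mouth [116.83715318 331.47204264]
top px/mm in crop, kh axis 0 [ 1.73166202 -9.54780196]
top px/mm in crop, kh axis 1 [-10.03576349  -1.12997278]
[243.42916125 200.28413073] mouth [216.42783909 149.15967777]
```

View pics/pre4.png

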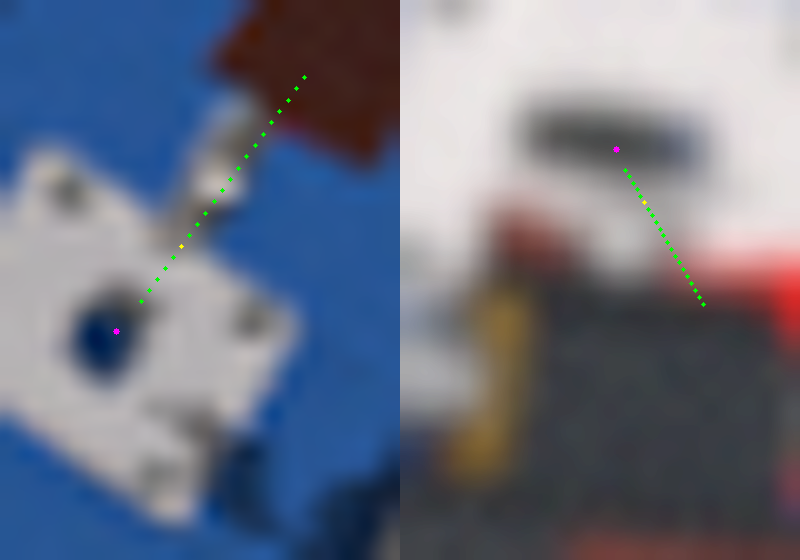

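The pin's true axis lies about 2 mm up-slope of the predicted dots in the side crop: bit at (212,175) against (232,175). So it is about 1.6 mm up-slope of the mouth. I'll correct for that and start lowering along the key axis.

{"op": "servo_tool", "data": {"plan": [[[1,-0.035,0.004,-0.018,0,0,0],[1,0.055,-0.006,-0.105,0,0,0],[1,0.055,-0.006,-0.105,0,0,0],[1,0.055,-0.006,-0.105,0,0,0],[1,0,0,0,0,0,0]]]}}

```text
t: 11.73
ee_pos: [464.1, -138.4, 176.6]
orientation: [3.021, -0.169, 0.74]
ft_force: [-0.0, 0.3, -0.5]
width: 32.3
grasp_force: 30.0
```

{"op": "servo_tool", "data": {"plan": [[[1,0,0,0,0,0,0],[1,0,0,0,0,0,0]]]}}

```text
t: 11.9
ee_pos: [463.8, -138.4, 176.8]
orientation: [3.021, -0.17, 0.74]
ft_force: [0.2, 0.1, -1.3]
width: 32.5
grasp_force: 30.0
```

```bash
python3 -c "
from h import *
rel()"
```

```text
t 11.9 p [ 463.83  -138.363  176.829] q [-0.371  0.366  2.246  1.088  0.134  0.257] F [ 0.161  0.06  -1.298] M [ 0.043  0.207 -0.008] w 32.5 g 30.0
ydeg -96.43459383481523 z [ 0.459 -0.052 -0.887]
tip in keyhole frame [-1.283 -0.098  1.263] tool y in kh [-0.002 -1.     0.001] tool z in kh [ 0.001 -0.001 -1.   ] F kh [-0.464  0.078 -1.222] M kh [ 0.014  0.211 -0.016]
need rot deg [-0.006  0.038  0.132]
kh axes x,y,z in world [[ 0.882 -0.097  0.462]
 [ 0.11   0.994  0.   ]
 [-0.459  0.051  0.887]]
```

{"op": "servo_tool", "data": {"plan": [[[1,0.032,-0.004,-0.08,0,0,0],[1,0.04,-0.005,-0.08,0,0,0],[1,0,0,0,0,0,0],[1,0,0,0,0,0,0]]]}}

```text
t: 12.23
ee_pos: [466.6, -138.7, 170.2]
orientation: [3.021, -0.171, 0.74]
ft_force: [-0.5, -0.1, 0.2]
width: 32.4
grasp_force: 30.0
```

{"op": "servo_tool", "data": {"plan": [[[1,0.023,-0.003,-0.044,0,0,0],[1,0.023,-0.003,-0.044,0,0,0],[1,0,0,0,0,0,0],[1,0,0,0,0,0,0]]]}}

```text
t: 12.57
ee_pos: [468.3, -138.9, 166.6]
orientation: [3.021, -0.171, 0.739]
ft_force: [0.3, -0.1, -0.8]
width: 32.1
grasp_force: 30.0
```

```bash
python3 -c "
from h import *
rel()"
```

```text
t 12.57 p [ 468.346 -138.921  166.565] q [-0.368  0.396  2.24   1.247  0.124  0.099] F [ 0.335 -0.066 -0.794] M [0.101 0.337 0.046] w 32.1 g 30.0
ydeg -96.46200629971236 z [ 0.459 -0.052 -0.887]
tip in keyhole frame [-2.069 -0.149 -9.943] tool y in kh [-0.003 -1.     0.001] tool z in kh [-0.    -0.001 -1.   ] F kh [-0.065 -0.029 -0.861] M kh [0.078 0.346 0.012]
need rot deg [-0.029  0.001  0.159]
kh axes x,y,z in world [[ 0.882 -0.097  0.462]
 [ 0.11   0.994  0.   ]
 [-0.459  0.051  0.887]]
```

{"op": "servo_tool", "data": {"plan": [[[1,0.017,-0.002,-0.033,0,0,0],[1,0.017,-0.002,-0.033,0,0,0],[1,0,0,0,0,0,0],[1,0,0,0,0,0,0]]]}}

```text
t: 12.9
ee_pos: [469.8, -139.1, 163.7]
orientation: [3.022, -0.171, 0.739]
ft_force: [-0.3, 0.5, -0.9]
width: 32.2
grasp_force: 30.0
```

{"op": "servo_tool", "data": {"plan": [[[1,0.018,-0.002,-0.033,0,0,0],[1,0.017,-0.002,-0.033,0,0,0],[1,0,0,0,0,0,0],[1,0,0,0,0,0,0]]]}}

```text
t: 13.23
ee_pos: [471.2, -139.3, 161.0]
orientation: [3.022, -0.171, 0.739]
ft_force: [-0.3, 0.1, -0.8]
width: 32.3
grasp_force: 30.0
```

```bash
python3 -c "
from h import *
rel()"
```

```text
t 13.23 p [ 471.247 -139.269  160.977] q [-0.366  0.412  2.235  1.339  0.119  0.009] F [-0.34   0.116 -0.803] M [0.066 0.373 0.021] w 32.3 g 30.0
ydeg -96.46857643821754 z [ 0.459 -0.051 -0.887]
tip in keyhole frame [ -2.086  -0.175 -16.248] tool y in kh [-0.003 -1.     0.001] tool z in kh [-0.    -0.001 -1.   ] F kh [-0.682  0.077 -0.55 ] M kh [0.032 0.378 0.008]
need rot deg [-0.035 -0.011  0.166]
kh axes x,y,z in world [[ 0.882 -0.097  0.462]
 [ 0.11   0.994  0.   ]
 [-0.459  0.051  0.887]]
```

{"op": "servo_tool", "data": {"plan": [[[1,0.023,-0.002,-0.044,0,0,0],[1,0.023,-0.003,-0.044,0,0,0],[1,0,0,0,0,0,0],[1,0,0,0,0,0,0]]]}}

```text
t: 13.57
ee_pos: [473.1, -139.5, 157.6]
orientation: [3.021, -0.171, 0.739]
ft_force: [-0.1, -0.0, -1.3]
width: 32.1
grasp_force: 30.0
```

{"op": "servo_tool", "data": {"plan": [[[1,0.017,-0.002,-0.033,0,0,0],[1,0,0,0,0,0,0]]]}}

```text
t: 13.73
ee_pos: [473.9, -139.6, 156.3]
orientation: [3.021, -0.171, 0.74]
ft_force: [0.3, 0.7, -0.1]
width: 32.2
grasp_force: 30.0
```

{"op": "servo_tool", "data": {"plan": [[[1,0.017,-0.002,-0.033,0,0,0],[1,0,0,0,0,0,0]]]}}

```text
t: 13.9
ee_pos: [474.6, -139.7, 154.9]
orientation: [3.021, -0.171, 0.74]
ft_force: [-0.6, 0.5, -0.1]
width: 32.0
grasp_force: 30.0
```

```bash
python3 -c "
from h import *
rel()"
```

```text
t 13.9 p [ 474.594 -139.671  154.919] q [-0.364  0.43   2.23   1.448  0.116 -0.1  ] F [-0.573  0.533 -0.054] M [ 0.08   0.258 -0.003] w 32.0 g 30.0
ydeg -96.46535094534977 z [ 0.459 -0.052 -0.887]
tip in keyhole frame [ -1.844  -0.217 -23.178] tool y in kh [-0.003 -1.     0.001] tool z in kh [ 0.    -0.001 -1.   ] F kh [-0.582  0.467  0.242] M kh [ 0.044  0.265 -0.027]
need rot deg [-0.025  0.011  0.163]
kh axes x,y,z in world [[ 0.882 -0.097  0.462]
 [ 0.11   0.994  0.   ]
 [-0.459  0.051  0.887]]
```

{"op": "servo_tool", "data": {"plan": [[[1,0.012,-0.001,-0.022,0,0,0],[1,0,0,0,0,0,0]]]}}

```text
t: 14.07
ee_pos: [475.0, -139.7, 154.0]
orientation: [3.021, -0.171, 0.739]
ft_force: [-0.4, -0.1, -1.1]
width: 32.3
grasp_force: 30.0
```

{"op": "servo_tool", "data": {"plan": [[[1,0.012,-0.001,-0.022,0,0,0],[1,0,0,0,0,0,0]]]}}

```text
t: 14.23
ee_pos: [475.4, -139.7, 153.0]
orientation: [3.022, -0.171, 0.739]
ft_force: [-0.2, -0.2, -0.1]
width: 32.3
grasp_force: 30.0
```

```bash
python3 -c "
from h import *
rel()"
```

```text
t 14.23 p [ 475.366 -139.686  153.049] q [-0.363  0.435  2.229  1.479  0.116 -0.13 ] F [-0.181 -0.153 -0.13 ] M [ 0.021  0.329 -0.007] w 32.3 g 30.0
ydeg -96.46143368225992 z [ 0.459 -0.051 -0.887]
tip in keyhole frame [ -2.072  -0.137 -25.192] tool y in kh [-0.003 -1.     0.001] tool z in kh [-0.    -0.001 -1.   ] F kh [-0.205 -0.172 -0.041] M kh [-0.017  0.329  0.001]
need rot deg [-0.031 -0.011  0.159]
kh axes x,y,z in world [[ 0.882 -0.097  0.462]
 [ 0.11   0.994  0.   ]
 [-0.459  0.051  0.887]]
```

{"op": "servo_tool", "data": {"plan": [[[1,0.012,-0.001,-0.022,0,0,0],[1,0,0,0,0,0,0]]]}}

```text
t: 14.4
ee_pos: [475.8, -139.7, 152.2]
orientation: [3.022, -0.171, 0.739]
ft_force: [-0.1, -0.3, 0.3]
width: 32.5
grasp_force: 30.0
```

{"op": "servo_tool", "data": {"plan": [[[1,0.012,-0.001,-0.022,0,0,0],[1,0,0,0,0,0,0]]]}}

```text
t: 14.57
ee_pos: [476.3, -139.8, 151.3]
orientation: [3.022, -0.171, 0.739]
ft_force: [-0.7, 0.5, -0.3]
width: 32.7
grasp_force: 30.0
```

```bash
python3 -c "
from h import *
rel()"
```

```text
t 14.57 p [ 476.319 -139.781  151.307] q [-0.362  0.44   2.228  1.51   0.115 -0.161] F [-0.682  0.479 -0.253] M [ 0.057  0.366 -0.016] w 32.7 g 30.0
ydeg -96.4625592189759 z [ 0.459 -0.052 -0.887]
tip in keyhole frame [ -2.024  -0.13  -27.179] tool y in kh [-0.003 -1.     0.001] tool z in kh [-0.    -0.001 -1.   ] F kh [-0.765  0.401  0.113] M kh [ 0.007  0.37  -0.022]
need rot deg [-0.03  -0.009  0.16 ]
kh axes x,y,z in world [[ 0.882 -0.097  0.462]
 [ 0.11   0.994  0.   ]
 [-0.459  0.051  0.887]]
```

{"op": "servo_tool", "data": {"plan": [[[1,0.012,-0.001,-0.022,0,0,0],[1,0,0,0,0,0,0]]]}}

```text
t: 14.73
ee_pos: [476.8, -139.8, 150.4]
orientation: [3.022, -0.171, 0.739]
ft_force: [0.5, 0.2, -0.1]
width: 32.3
grasp_force: 30.0
```

{"op": "servo_tool", "data": {"plan": [[[1,0.012,-0.001,-0.022,0,0,0],[1,0,0,0,0,0,0]]]}}

```text
t: 14.9
ee_pos: [477.3, -139.9, 149.5]
orientation: [3.021, -0.171, 0.739]
ft_force: [-1.2, -0.2, -0.5]
width: 32.5
grasp_force: 30.0
```

```bash
python3 -c "
from h import *
rel()"
```

```text
t 14.9 p [ 477.307 -139.866  149.547] q [-0.362  0.445  2.226  1.541  0.114 -0.192] F [-1.168 -0.186 -0.501] M [0.073 0.471 0.017] w 32.5 g 30.0
ydeg -96.46427886334239 z [ 0.459 -0.052 -0.887]
tip in keyhole frame [ -1.954  -0.107 -29.199] tool y in kh [-0.003 -1.     0.001] tool z in kh [-0.    -0.001 -1.   ] F kh [-1.243 -0.314  0.082] M kh [0.026 0.477 0.005]
need rot deg [-0.029 -0.008  0.162]
kh axes x,y,z in world [[ 0.882 -0.097  0.462]
 [ 0.11   0.994  0.   ]
 [-0.459  0.051  0.887]]
```

{"op": "servo_tool", "data": {"plan": [[[1,0.012,-0.001,-0.022,0,0,0],[1,0,0,0,0,0,0]]]}}

```text
t: 15.07
ee_pos: [477.8, -139.9, 148.7]
orientation: [3.022, -0.171, 0.739]
ft_force: [-0.9, 0.4, -0.8]
width: 32.7
grasp_force: 30.0
```

Run:
```python
from h import *
rel()
W=[]
for n,(x,y) in(('side',(310,150)),('top',(385,210))):
    im=vision.get_image(n)[:,:,::-1];cv2.imwrite(f'pics/{n}5.png',im);W.append(cv2.resize(im[y:y+75,x:x+50],None,fx=8,fy=8,interpolation=cv2.INTER_CUBIC))
cv2.imwrite('pics/home.png',np.hstack(W))
```

```text
t 15.07 p [ 477.768 -139.9    148.665] q [-0.361  0.448  2.225  1.557  0.114 -0.207] F [-0.867  0.43  -0.76 ] M [ 0.01   0.423 -0.02 ] w 32.7 g 30.0
ydeg -96.46412294006755 z [ 0.459 -0.052 -0.887]
tip in keyhole frame [ -1.953  -0.088 -30.194] tool y in kh [-0.003 -1.     0.001] tool z in kh [-0.    -0.001 -1.   ] F kh [-1.157  0.332 -0.255] M kh [-0.041  0.422 -0.001]
need rot deg [-0.03  -0.008  0.162]
kh axes x,y,z in world [[ 0.882 -0.097  0.462]
 [ 0.11   0.994  0.   ]
 [-0.459  0.051  0.887]]
```

View pics/home.png

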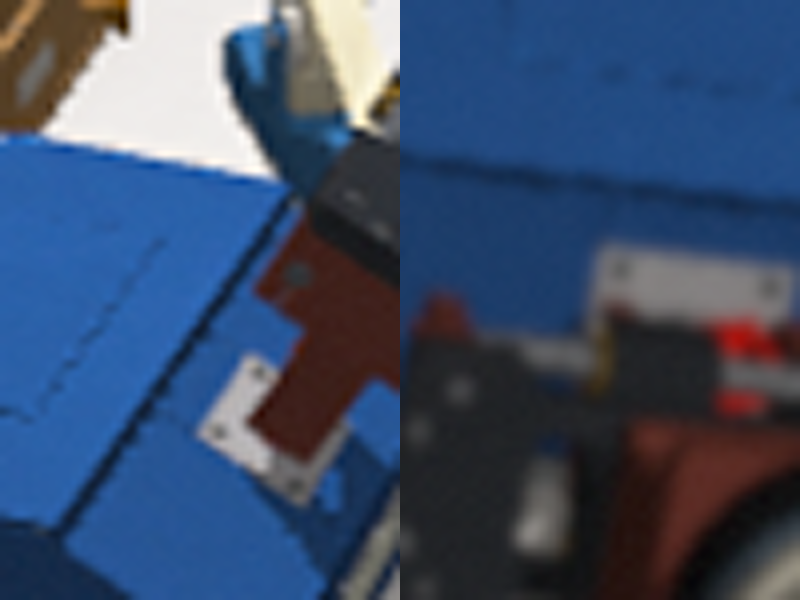

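The image shows the fingers close above the plate with the key in the slot, near home. I'll step lightly to find the floor.

{"op": "servo_tool", "data": {"plan": [[[1,0.012,-0.001,-0.022,0,0,0],[1,0,0,0,0,0,0]]]}}

```text
t: 15.33
ee_pos: [478.2, -139.9, 147.9]
orientation: [3.021, -0.171, 0.739]
ft_force: [-1.3, 0.0, 2.5]
width: 32.4
grasp_force: 30.0
```

```bash
python3 -c "
from h import *
rel()"
```

```text
t 15.33 p [ 478.188 -139.947  147.934] q [-0.361  0.45   2.225  1.572  0.114 -0.222] F [-1.339  0.005  2.52 ] M [ 0.059  0.442 -0.016] w 32.4 g 30.0
ydeg -96.46740395531407 z [ 0.459 -0.052 -0.887]
tip in keyhole frame [ -1.892  -0.103 -31.038] tool y in kh [-0.003 -1.     0.001] tool z in kh [-0.    -0.001 -1.   ] F kh [-0.017 -0.142  2.851] M kh [ 0.001  0.446 -0.019]
need rot deg [-0.024  0.002  0.165]
kh axes x,y,z in world [[ 0.882 -0.097  0.462]
 [ 0.11   0.994  0.   ]
 [-0.459  0.051  0.887]]
```

Floor felt at 2.9 N, about 30 mm down, so the key is home and the fork took the bit. I'm now turning clockwise about the key's own axis, allowing for its 2 mm offset in the grip.

{"op": "servo_tool", "data": {"plan": [[[1,0.0006,0.0025,0.0002,0.275,-0.031,-0.532],[1,0.0006,0.0025,0.0002,0.275,-0.031,-0.532],[1,0.0006,0.0025,0.0002,0.275,-0.031,-0.532],[1,0.0006,0.0025,0.0002,0.275,-0.031,-0.532],[1,0.0006,0.0025,0.0002,0.275,-0.031,-0.532]]]}}

```text
t: 15.75
ee_pos: [478.4, -139.4, 148.1]
orientation: [-2.963, 0.566, -0.736]
ft_force: [-2.4, 0.5, 2.2]
width: 32.5
grasp_force: 30.0
```

```bash
python3 -c "
from h import *
rel()"
```

```text
t 15.75 p [ 478.372 -139.441  148.082] q [-0.36   0.45   2.225  1.572  0.113  0.043] F [-2.373  0.491  2.247] M [0.131 0.433 0.005] w 32.5 g 30.0
ydeg -109.96008274371285 z [ 0.459 -0.052 -0.887]
tip in keyhole frame [ -1.687   0.414 -30.965] tool y in kh [-0.264 -0.965  0.001] tool z in kh [ 0.    -0.001 -1.   ] F kh [-1.102  0.228  3.107] M kh [ 0.076  0.445 -0.034]
need rot deg [-6.968  0.788 13.591]
kh axes x,y,z in world [[ 0.882 -0.097  0.462]
 [ 0.11   0.994  0.   ]
 [-0.459  0.051  0.887]]
```

{"op": "servo_tool", "data": {"plan": [[[1,0.0011,0.0022,0.0005,0.275,-0.031,-0.532],[1,0.0011,0.0022,0.0005,0.275,-0.031,-0.532],[1,0.0011,0.0022,0.0005,0.275,-0.031,-0.532],[1,0.0011,0.0022,0.0005,0.275,-0.031,-0.532],[1,0.0011,0.0022,0.0005,0.275,-0.031,-0.532]]]}}

```text
t: 16.17
ee_pos: [478.6, -139.0, 148.2]
orientation: [-2.81, 0.929, -0.709]
ft_force: [-1.7, -0.3, 2.7]
width: 32.3
grasp_force: 30.0
```

{"op": "servo_tool", "data": {"plan": [[[1,0.0016,0.0019,0.0007,0.275,-0.031,-0.532],[1,0.0016,0.0019,0.0007,0.275,-0.031,-0.532],[1,0.0016,0.0019,0.0007,0.275,-0.031,-0.532],[1,0.0016,0.0019,0.0007,0.275,-0.031,-0.532],[1,0.0016,0.0019,0.0007,0.275,-0.031,-0.532]]]}}

```text
t: 16.58
ee_pos: [478.7, -138.3, 148.2]
orientation: [-2.618, 1.264, -0.671]
ft_force: [-2.8, 1.3, 1.3]
width: 32.0
grasp_force: 30.0
```

```bash
python3 -c "
from h import *
rel()"
```

```text
t 16.58 p [ 478.724 -138.349  148.204] q [-0.357  0.449  2.224  1.566  0.113  0.574] F [-2.77   1.303  1.312] M [0.287 0.534 0.167] w 32.0 g 30.0
ydeg -138.13410346040152 z [ 0.459 -0.051 -0.887]
tip in keyhole frame [ -1.469   1.596 -30.964] tool y in kh [-0.71  -0.704  0.   ] tool z in kh [-0.    -0.001 -1.   ] F kh [-1.963  0.991  2.501] M kh [0.278 0.562 0.043]
need rot deg [-20.74    2.294  40.152]
kh axes x,y,z in world [[ 0.882 -0.097  0.462]
 [ 0.11   0.994  0.   ]
 [-0.459  0.051  0.887]]
```

{"op": "servo_tool", "data": {"plan": [[[1,0.002,0.0008,0.0009,0.275,-0.031,-0.532],[1,0.002,0.0008,0.0009,0.275,-0.031,-0.532],[1,0.002,0.0008,0.0009,0.275,-0.031,-0.532],[1,0.002,0.0008,0.0009,0.275,-0.031,-0.532],[1,0,0,0,0,0,0]]]}}

```text
t: 17.0
ee_pos: [479.0, -138.2, 148.3]
orientation: [-2.439, 1.51, -0.634]
ft_force: [-3.0, 1.7, 2.9]
width: 32.8
grasp_force: 30.0
```

```bash
cat >> h.py <<'E'
def lid(tag):
    a=cv2.imread('pics/side0.png');b=vision.get_image('side')[:,:,::-1];cv2.imwrite(f'pics/{tag}.png',b)
    d=np.abs(a[165:250,275:330].astype(int)-b[165:250,275:330]).max(2);print('lid change px',(d>40).sum())
E
python3 -c "
from h import *
rel();lid('s6')"
```

```text
t 17.0 p [ 478.999 -138.197  148.306] q [-0.356  0.449  2.224  1.56   0.112  0.789] F [-3.028  1.748  2.908] M [0.343 0.549 0.18 ] w 32.8 g 30.0
ydeg -150.31530528281255 z [ 0.459 -0.051 -0.887]
tip in keyhole frame [ -1.211   1.773 -30.991] tool y in kh [-0.841 -0.542  0.001] tool z in kh [-0.    -0.001 -1.   ] F kh [-1.497  1.405  4.058] M kh [0.331 0.583 0.03 ]
need rot deg [-26.222   2.897  50.757]
kh axes x,y,z in world [[ 0.882 -0.097  0.462]
 [ 0.11   0.994  0.   ]
 [-0.459  0.051  0.887]]
lid change px 0
```

{"op": "servo_tool", "data": {"plan": [[[1,0.001,0,0.0005,0.23,-0.026,-0.444],[1,0.001,0,0.0005,0.23,-0.026,-0.444],[1,0,0,0,0,0,0]]]}}

```text
t: 17.3
ee_pos: [479.1, -138.2, 148.4]
orientation: [-2.36, 1.604, -0.617]
ft_force: [-4.3, 1.9, 1.7]
width: 32.4
grasp_force: 30.0
```

```bash
python3 -c "
from h import *
rel();lid('s7')"
```

```text
t 17.3 p [ 479.137 -138.221  148.356] q [-0.356  0.449  2.224  1.559  0.112  0.877] F [-4.271  1.948  1.74 ] M [0.439 0.561 0.3  ] w 32.4 g 30.0
ydeg -155.481830501324 z [ 0.459 -0.051 -0.887]
tip in keyhole frame [ -1.054   1.771 -31.011] tool y in kh [-0.884 -0.468  0.   ] tool z in kh [-0.    -0.001 -1.   ] F kh [-3.152  1.467  3.603] M kh [0.471 0.605 0.094]
need rot deg [-28.476   3.15   55.104]
kh axes x,y,z in world [[ 0.882 -0.097  0.462]
 [ 0.11   0.994  0.   ]
 [-0.459  0.051  0.887]]
lid change px 0
```

{"op": "servo_tool", "data": {"plan": [[[1,-0.003,0,-0.002,0.23,-0.026,-0.444],[1,-0.003,0,-0.002,0.23,-0.026,-0.444],[1,0,0,0,0,0,0]]]}}

```text
t: 17.6
ee_pos: [479.1, -138.3, 148.3]
orientation: [-2.276, 1.696, -0.6]
ft_force: [-3.6, 1.8, 3.9]
width: 32.2
grasp_force: 30.0
```

```bash
python3 -c "
from h import *
rel();lid('s8')"
```

```text
t 17.6 p [ 479.139 -138.269  148.337] q [-0.357  0.449  2.224  1.565  0.113  0.957] F [-3.608  1.796  3.87 ] M [0.591 0.399 0.388] w 32.2 g 30.0
ydeg -160.81982571086044 z [ 0.459 -0.051 -0.887]
tip in keyhole frame [ -0.998   1.735 -31.031] tool y in kh [-0.921 -0.389 -0.   ] tool z in kh [ 0. -0. -1.] F kh [-1.569  1.389  5.18 ] M kh [0.661 0.462 0.093]
need rot deg [-30.777   3.427  59.51 ]
kh axes x,y,z in world [[ 0.882 -0.097  0.462]
 [ 0.11   0.994  0.   ]
 [-0.459  0.051  0.887]]
lid change px 0
```

{"op": "servo_tool", "data": {"plan": [[[1,-0.001,-0.001,-0.001,0.23,-0.026,-0.444],[1,-0.001,-0.001,-0.001,0.23,-0.026,-0.444],[1,0,0,0,0,0,0]]]}}

```text
t: 17.9
ee_pos: [479.2, -138.3, 148.3]
orientation: [-2.188, 1.784, -0.581]
ft_force: [-2.9, 4.1, 5.5]
width: 32.1
grasp_force: 30.0
```

```bash
python3 -c "
from h import *
rel();lid('s9')"
```

```text
t 17.9 p [ 479.213 -138.323  148.33 ] q [-0.357  0.449  2.224  1.567  0.113  1.042] F [-2.862  4.05   5.54 ] M [0.702 0.257 0.378] w 32.1 g 30.0
ydeg -166.275382525118 z [ 0.459 -0.051 -0.887]
tip in keyhole frame [ -0.899   1.714 -31.075] tool y in kh [-0.952 -0.308 -0.   ] tool z in kh [ 0.001 -0.    -1.   ] F kh [-0.359  3.712  6.433] M kh [0.768 0.333 0.027]
need rot deg [-33.091   3.689  63.937]
kh axes x,y,z in world [[ 0.882 -0.097  0.462]
 [ 0.11   0.994  0.   ]
 [-0.459  0.051  0.887]]
lid change px 0
```

{"op": "servo_tool", "data": {"plan": [[[1,-0.001,0.006,0.003,0.23,-0.026,-0.444],[1,-0.001,0.006,0.003,0.23,-0.026,-0.444],[1,0,0,0,0,0,0],[1,0,0,0,0,0,0]]]}}

```text
t: 18.28
ee_pos: [479.1, -138.1, 148.5]
orientation: [-2.1, 1.868, -0.562]
ft_force: [-1.2, 2.4, 2.5]
width: 32.4
grasp_force: 30.0
```

Run:
```python
from h import *
rel();lid('s10')
a=cv2.imread('pics/s10.png')[140:230,290:390]
b=vision.get_image('top')[:,:,::-1];cv2.imwrite('pics/t10.png',b);b=b[190:300,370:470]
k=lambda i,h:cv2.resize(i,(400,int(i.shape[0]*4)),interpolation=cv2.INTER_CUBIC)
A=k(a,0);B=k(b,0);W=np.zeros((440,800,3),np.uint8);W[:360,:400]=A;W[:440,400:]=B;cv2.imwrite('pics/v10.png',W)
```

```text
t 18.28 p [ 479.133 -138.124  148.46 ] q [-0.356  0.449  2.224  1.565  0.112  1.13 ] F [-1.21   2.374  2.49 ] M [0.528 0.197 0.229] w 32.4 g 30.0
ydeg -171.69020905757273 z [ 0.459 -0.052 -0.887]
tip in keyhole frame [ -0.958   1.808 -30.912] tool y in kh [-0.974 -0.225 -0.   ] tool z in kh [ 0.    -0.001 -1.   ] F kh [-0.148  2.227  2.884] M kh [ 0.552  0.254 -0.029]
need rot deg [-35.294   3.951  68.298]
kh axes x,y,z in world [[ 0.882 -0.097  0.462]
 [ 0.11   0.994  0.   ]
 [-0.459  0.051  0.887]]
lid change px 1182
```

View pics/v10.png

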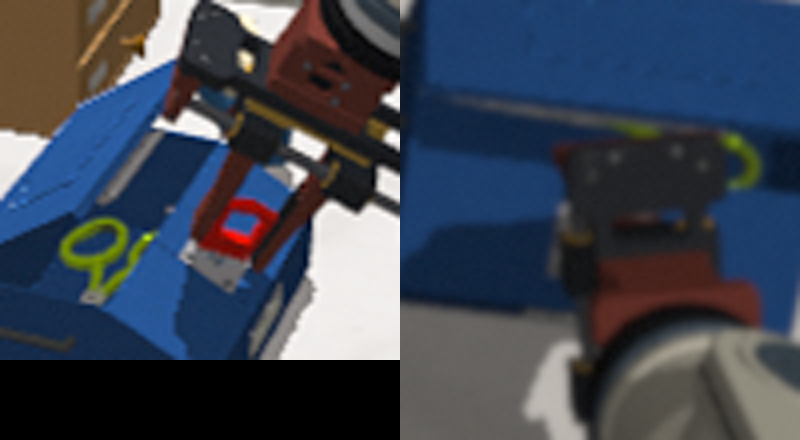

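The lid is up: scissor handles show under it at (95,250) in the side crop, and the key stands home in the lock at (240,230). I'll release it and withdraw along the key axis.

{"op": "servo_tool", "data": {"plan": [[[0.1,0,0,0,0,0,0],[0,0,0,0,0,0,0],[0,0,0,0,0,0,0],[0,0,0,0,0,0,0]]]}}

```text
t: 18.72
ee_pos: [479.1, -138.4, 148.4]
orientation: [-2.097, 1.871, -0.562]
ft_force: [-0.8, -0.2, -0.2]
width: 43.9
grasp_force: 0.0
```

{"op": "servo_tool", "data": {"plan": [[[0,-0.046,0.005,0.089,0,0,0],[0,-0.092,0.01,0.177,0,0,0],[0,-0.092,0.01,0.177,0,0,0],[0,-0.092,0.01,0.177,0,0,0],[0,-0.115,0.013,0.222,0,0,0]]]}}

```text
t: 19.13
ee_pos: [461.3, -136.3, 182.1]
orientation: [-2.098, 1.871, -0.561]
ft_force: [0.3, 0.9, -0.5]
width: 43.7
grasp_force: 0.0
```

{"op": "servo_tool", "data": {"plan": [[[0,-0.115,0.013,0.222,0,0,0],[0,-0.138,0.015,0.266,0,0,0],[0,-0.138,0.015,0.266,0,0,0],[0,-0.138,0.015,0.266,0,0,0],[0,-0.138,0.015,0.266,0,0,0]]]}}

```text
t: 19.55
ee_pos: [434.4, -133.4, 234.0]
orientation: [-2.098, 1.871, -0.562]
ft_force: [0.4, -0.3, 0.2]
width: 43.8
grasp_force: 0.0
```

{"op": "servo_tool", "data": {"plan": [[[0,-0.138,0.015,0.266,0,0,0],[0,-0.138,0.015,0.266,0,0,0],[0,0,0,0,0,0,0],[0,0,0,0,0,0,0],[0,0,0,0,0,0,0]]]}}

```text
t: 19.97
ee_pos: [423.9, -132.1, 254.5]
orientation: [-2.097, 1.871, -0.562]
ft_force: [0.6, 0.0, 0.0]
width: 44.2
grasp_force: 0.0
```

Run:
```python
from h import *
rel();lid('s11')
def red(f,roi):
    h=cv2.cvtColor(cv2.imread(f)[roi],cv2.COLOR_BGR2HSV);m=cv2.inRange(h,(172,170,120),(180,255,255))|cv2.inRange(h,(0,220,120),(4,255,255));y,x=np.nonzero(m)
    return len(x),(x.mean()+roi[1].start if len(x) else 0,y.mean()+roi[0].start if len(x) else 0)
roi=(slice(170,220),slice(330,375))
print('key head',red('pics/s10.png',roi),red('pics/s11.png',roi))
a=cv2.imread('pics/side0.png');b=cv2.imread('pics/s11.png')
for nm,s in(('yellow',np.s_[300:352,332:354]),('blue',np.s_[250:277,302:322]),('redhook',np.s_[277:312,315:335])): print(nm,(np.abs(a[s].astype(int)-b[s]).max(2)>50).sum())
```

```text
t 19.97 p [ 423.895 -132.127  254.542] q [-0.396  0.131  2.278  0.457  0.297  2.223] F [0.649 0.038 0.039] M [0.155 0.16  0.029] w 44.2 g 0.0
ydeg -171.8823409880475 z [ 0.459 -0.052 -0.887]
tip in keyhole frame [-1.27   1.696 88.84 ] tool y in kh [-0.975 -0.222  0.   ] tool z in kh [ 0.    -0.001 -1.   ] F kh [ 0.587  0.109 -0.261] M kh [ 0.135  0.176 -0.037]
need rot deg [-35.366   3.956  68.454]
kh axes x,y,z in world [[ 0.882 -0.097  0.462]
 [ 0.11   0.994  0.   ]
 [-0.459  0.051  0.887]]
lid change px 1185
key head (61, (np.float64(351.2295081967213), np.float64(195.4262295081967))) (87, (np.float64(350.2988505747127), np.float64(197.57471264367817)))
yellow 17
blue 11
redhook 336
```

Run:
```python
from h import *
from workcell import close_job
for f in('side0','s11'):
    h=cv2.cvtColor(cv2.imread(f'pics/{f}.png'),cv2.COLOR_BGR2HSV)[235:360,290:365]
    for lo,hi in(((25,180,100),(35,255,255)),((108,200,120),(125,255,255))):
        y,x=np.nonzero(cv2.inRange(h,lo,hi));print(f,len(x),x.mean(),y.mean())
print(close_job())
```

```text
side0 255 52.63921568627451 89.84313725490196
side0 47 20.319148936170212 21.829787234042552
s11 255 52.66274509803922 89.85490196078432
s11 51 20.215686274509803 22.58823529411765
the job is handed in; nothing more can be done
None
```

The scissors box is open: the red key was pushed home and turned clockwise, the lid sprang up, and the key is still in the lock. The blue and yellow keys still hang on their hooks, and I handed the job in at about 20 s with the gripper clear (no verdict was returned).

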